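# Clear the off-cuts from the test box and hold its lid open

### The job

Take the wooden scraper block and sweep the four sharp dark steel off-cuts off the closed lid of the grey test box into the metal trough on its side; touch them only with the block, never with the gripper. Then stand the block upright back on the bench, let it go, and lift the lid by its bar to 45 degrees (half way to upright) so that I can get at the board inside. The lid has no stay and would fall shut, so finish while still holding it at 45 degrees; keep it shut until all off-cuts are in the trough, and leave the reel, the jar and the bowl where they are.

Things in the scene. Friction and masses are not known exactly. Their poses are not given: they have to be found in the camera images.
- test_box: Grey open-topped metal box, fixed to the bench, 160 (x) x 200 (y) x 75 mm high, closed by a plain steel lid. Origin: centre of its underside, on the bench; its x axis points from the front (bar side, towards the robot) to the hinge side, z up. A shallow open aluminium trough, 100 mm wide and with walls 45 mm high, is joined to its whole -y side (y -100 to -200 mm). 
- lid (a joint): Opening angle of the lid in rad: 0 shut, lying flat; grows as the front edge rises; 45 degrees = 0.785. Hinge along the box's y axis at the back edge; goes to 1.8; no spring or stay: below upright it falls shut by its own weight. The lid weighs about 0.3 to 0.65 kg.
- lid_hinge_line (a point): Middle of the hinge axis of the lid: 83 mm behind (+x) the box's origin, 79 mm above the bench. The axis runs along the box's y.
- lid_top (a point): Centre of the lid's flat upper face, 84 mm above the bench when shut; the lid is a plain plate 166 (x) x 204 (y) x 8 mm, without rim or knob. Its axes are the lid's (the box's when shut).
- lid_bar (a point): Middle of the lid's pull bar: a round steel bar of 12 mm diameter, 100 mm long along the box's y, on two thin rods at its ends, 45 mm in front of the lid's front edge and level with the lid; 80 mm above the bench when shut, 212 mm from the hinge axis. Free room all round; pinched from above across the box's x, it turns between the pads as the lid rises.
- trough_floor (a point): Centre of the trough's inner floor, 5 mm above the bench; axes as the box's. Inside the trough is 154 mm (x) x 97 mm (y), open at the top.
- scraper: Loose wooden scraper block, 0.18 kg, standing on the bench on its rubber foot: a base 130 (its x) x 30 (its y) x 28 mm high, and on its middle an upright grip rib 64 (x) x 20 (y) mm, from 26 to 70 mm above the foot. Origin: centre of the underside; z up through the rib. Pinch the rib across its y.
- offcut_1: Flat loose dark steel off-cut lying on the lid, 12 g: disc 18 mm in diameter, 6 mm thick. Origin: centre of its underside. It lies within 42 mm (along the box's x) and 55 mm (along y) of the lid's centre.
- offcut_2: Flat loose dark steel off-cut lying on the lid, 12 g: bar piece 22 x 12 x 7 mm, long side along its x. Origin: centre of its underside. It lies within 42 mm (along the box's x) and 55 mm (along y) of the lid's centre.
- offcut_3: Flat loose dark steel off-cut lying on the lid, 12 g: bar piece 22 x 12 x 7 mm, long side along its x. Origin: centre of its underside. It lies within 42 mm (along the box's x) and 55 mm (along y) of the lid's centre.
- offcut_4: Flat loose dark steel off-cut lying on the lid, 12 g: disc 18 mm in diameter, 6 mm thick. Origin: centre of its underside. It lies within 42 mm (along the box's x) and 55 mm (along y) of the lid's centre.
- solder_reel: Bystander: reel of solder wire standing on the bench, 54 mm in diameter, 40 mm high; origin at the centre of its underside. Leave alone.
- flux_jar: Bystander: small jar with a lid, 31 mm in diameter, 26 mm high; origin at the centre of its underside. Leave alone.
- bowl: Bystander: bowl with small parts, 121 mm in diameter, 46 mm high; origin at the centre of its underside. Leave alone.

How it is judged:
By the outcome, as a careful person would: the job done as asked, in the order asked, and still so for the second after the job is handed in, while the arm keeps its last pose, push and grip.
It also fails if it takes over 67 s, if anything falls off the work surface, if the arm or the gripper's body presses on something with over 40 N, if the wrist force passes 120 N, or if a joint passes its speed limit or range.

### The arm

A 6-joint arm with a two-finger parallel gripper is mounted at the origin on a cart in front of the work surface, level with it; the furniture and walls round the work are solid. World frame = base frame: x ahead of the robot, y to its left, z up, the work surface at z = 0. Lengths are in m, angles in rad, forces in N, time in s.
With the tool pointing down it reaches from about 0.225 to 0.875 m from the base axis. Payload 3.4 kg.
Tool frame: the origin (TCP) lies at the very end of the fingers, on their centre line; the grasp point (between the pads) lies 19 mm behind it; z points along the fingers, y is the line along which they close (so a half turn about z gives the same grasp; the last joint's range is limited). The gripper opens to 85 mm and grips with 20 to 120 N. Pads are 22 mm wide; open, the fingers measure 114 mm over their backs; the gripper's body (76 mm by 85 mm) begins 54 mm behind the grasp point. The pads swing forward as they close: fully open they stand 13 mm farther back than shut.
Start: joints at [1.116, 0.276, 1.505, -0, 1.361, -0.121], TCP at [0.188, 0.543, 0.231] pointing down, gripper open.
Joint ranges: [-2.89, 2.89], [-0.75, 2.08], [0.22, 2.7], [-1.18, 4.32], [0.11, 2.71], [-2.7, 2.7]. Speed limits (rad/s): [2.57, 2.57, 3.14, 3.14, 3.14, 3.14].

### API

Orientations are given as a unit quaternion [w, x, y, z].
In Python, from rig import manip gives the robot as it stands. The module is installed in compiled form; this text tells all that it offers.
- The arm moves only by the tool play_rows, never from a script. Its argument "motion" is a list of rows, each a list of 5 numbers: the shift along the tool's x, y, z in units of 40 mm (1.0 is 40 mm), then the turn about the tool's z in units of 10 degrees (1.0 is 10 degrees), then the finger opening in mm, from 0 to 85.4. A call has 1 to 5 rows; each row is the pose to reach, as a shift and turn from the pose commanded when the call began, along the tool's axes at that moment; what a row does not reach only later rows make up. A row lasts 1/8 s, in which the tool goes at most 62.5 mm and 10.7 degrees, less where a joint would pass 70% of its speed; a pose out of reach is approached as far as the arm can. A call with a gripper value outside its range is refused whole. The fingers move at their own pace and stop on an object; "newtons" is the grip in N (left out, the last holds). Time passes only in rows, so rows that repeat a pose let the fingers close. It gives the time, the measured TCP pose, the force, the opening and the grip force at its end, in the units of the state.
- manip.get_state(): the state, without advancing time (a new reading comes with each control period).
- manip.get_image(name): name is "scene" or "top" or "wrist"; returns a dict with "img" (384x512x3 uint8, red, green, blue), "range_z" (384x512 float32, m along the optical axis (not along the pixel's ray), 0 where there is no reading), "fx", "fy", "cx", "cy" (pixels), "D" ([k1, k2, p1, p2, k3] as OpenCV has them; the pictures are not rectified), "R" (3x3) and "t" (3): a world point X has camera coordinates R X + t. Camera axes: x right, y down, z forward; pixel columns grow to the right and rows downward; lengths in m; the calibration is good to about 2 mm. A picture is of the moment at which its call begins.
- manip.sign_off(): hands the job in; it is judged then, once.
The state is a dict: "clock": time; "qpos": joint angles; "qd": joint speeds; "effort": joint torques, N m; "position": TCP position; "ee_rot": TCP orientation; "contact_force": force on the tool from outside, world axes, zero at the start; "moment": the same for the moment, N m; "width": finger opening in m; "gripper_force": force on a finger pad.
Only numpy, scipy, OpenCV 4.12 (cv2) and the standard library are available. Lean on these libraries where they do the work, as an engineer would, in place of code of your own. Each camera call takes 0.05 s, during which the arm holds its last target. There are 200 camera calls.

## Working session

There is one attempt and no reset: what is moved stays moved. The work goes in short steps, Python scripts to look and compute and a tool call to move; the robot and the scene stay as the last step left them, time stands still between calls to the robot, and variables do not carry over. Pictures are saved under pics/ and viewed, at most 10 in all, crops included, and the job is handed in when it is done.

Besides the shell and the picture viewer there is one more tool, called after "Request:" as a command line: name --pt "numbers of a row" for each row, then --argument value for the rest. play_rows: Moves the arm, as the interface text tells. Its arguments: {"type":"object","properties":{"motion":{"type":"array","items":{"type":"array","items":{"type":"number"}}},"newtons":{"type":"number"}},"required":["motion"]}

```bash
mkdir -p pics; cat > h.py <<'E'
import numpy as np,cv2,pickle
from rig import manip
def snap(n,f=None):
    d=manip.get_image(n)
    if f: cv2.imwrite('pics/'+f,cv2.cvtColor(np.asarray(d['img']),cv2.COLOR_RGB2BGR)); pickle.dump(d,open('pics/'+f[:-4]+'.pkl','wb'))
    return d
def K(d): return np.array([[d['fx'],0,d['cx']],[0,d['fy'],d['cy']],[0,0,1.]])
def cloud(d):
    h,w=d['range_z'].shape
    u,v=np.meshgrid(np.arange(w),np.arange(h))
    p=cv2.undistortPoints(np.stack([u,v],-1).reshape(-1,1,2).astype(np.float64),K(d),np.array(d['D'])).reshape(h,w,2)
    z=np.asarray(d['range_z'])
    c=np.dstack([p*z[...,None],z]).astype(float)
    W=(c-np.array(d['t']))@np.array(d['R'])
    W[z==0]=np.nan
    return W
def ray(d,px,z):
    "intersect pixel with height z"
    p=cv2.undistortPoints(np.array(px,float).reshape(-1,1,2),K(d),np.array(d['D'])).reshape(-1,2)
    R=np.array(d['R']);o=-R.T@np.array(d['t'])
    D=np.c_[p,np.ones(len(p))]@R
    return o+D*((z-o[2])/D[:,2])[:,None]
E
python3 - <<'E'
from h import *
s=manip.get_state(); print({k:np.round(v,3) for k,v in s.items()})
a=snap('top','top.png');b=snap('scene','scene.png')
for d in (a,b): print(np.round(d['R'],3),np.round(d['t'],3),d['fx'])
cv2.imwrite('pics/both.png',np.hstack([cv2.imread('pics/top.png'),cv2.imread('pics/scene.png')])[:, :].copy()) 
E
```

```text
{'clock': np.float64(0.0), 'qpos': array([ 1.116,  0.277,  1.506,  0.   ,  1.361, -0.121]), 'qd': array([ 0.   ,  0.001,  0.001, -0.001, -0.001, -0.   ]), 'effort': array([ 2.0000e-03, -4.1677e+01, -2.4581e+01,  0.0000e+00,  1.1000e-02,
        0.0000e+00]), 'position': array([0.188, 0.543, 0.23 ]), 'ee_rot': array([-0.   ,  0.166,  0.986, -0.001]), 'contact_force': array([-0.107,  0.991,  0.073]), 'moment': array([ 0.02 , -0.008,  0.008]), 'gripper_force': np.float64(0.0), 'width': np.float64(0.085)}
[[ 0.025 -1.     0.006]
 [-0.997 -0.025 -0.069]
 [ 0.069 -0.004 -0.998]] [-0.057  0.587  1.347] 410.8400865660613
[[ 0.462 -0.887  0.019]
 [-0.65  -0.353 -0.673]
 [ 0.604  0.298 -0.739]] [-0.315  0.407  0.761] 371.6282232220548
```

View pics/top.png

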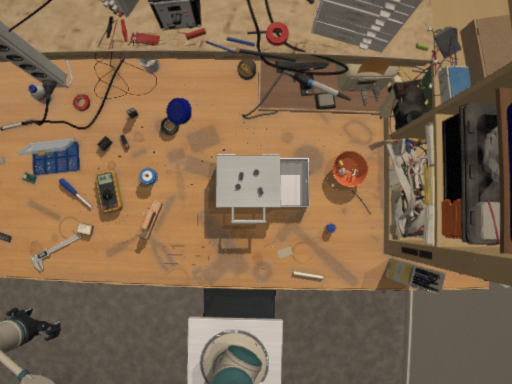

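View pics/scene.png

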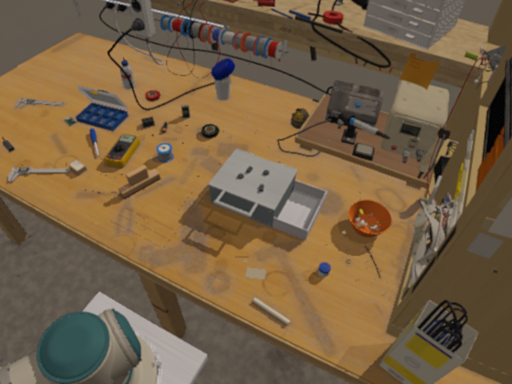

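The top view shows the box lid around (248,180) with the off-cuts at (243,174), (261,174), (240,187) and (257,191). The trough is at (293,182), the bar at (248,218), the scraper at (150,220), the reel at (148,177), the jar at (330,228) and the bowl at (350,170). The scene view agrees with this.

```bash
python3 - <<'E'
from h import *
P={n:pickle.load(open(f'pics/{n}.pkl','rb')) for n in('top','scene')}
C={n:cloud(d) for n,d in P.items()}
def rect(pts):
    return cv2.minAreaRect((pts[:,:2]*1000).astype(np.float32))
def sel(n,x0,x1,y0,y1,z0,z1):
    c=C[n].reshape(-1,3); m=(c[:,0]>x0)&(c[:,0]<x1)&(c[:,1]>y0)&(c[:,1]<y1)&(c[:,2]>z0)&(c[:,2]<z1)
    return c[m]
for n in C:
    d=P[n]
    if n=='top':
        for u,v in [(248,180),(293,182),(248,220),(150,215),(146,222),(148,177),(330,228),(350,170)]: print((u,v),np.round(C[n][v,u],3))
    lid=sel(n,.3,.7,-.25,.25,.07,.1); print(n,'lid',rect(lid),np.median(lid[:,2]))
    sc=sel(n,.25,.55,.2,.36,.02,.09); print('scr all',rect(sc),len(sc))
    rb=sel(n,.25,.55,.2,.36,.05,.09); print('rib',rect(rb),np.percentile(rb[:,2],[50,95]),len(rb))
    hsv=cv2.cvtColor(np.asarray(d['img']),cv2.COLOR_RGB2GRAY)
    c=C[n]; m=((c[...,2]>.07)&(c[...,2]<.1)&(abs(c[...,0]-.48)<.1)&(abs(c[...,1])<.16)&(hsv<90)).astype(np.uint8)
    k,_,st,ce=cv2.connectedComponentsWithStats(m)
    for i in range(1,k):
        if st[i,4]>4: print('off',np.round(ce[i]),st[i,2:],np.round(ray(d,ce[i],.088)[0],3))
E
```

```text
(248, 180) [ 0.614 -0.033  0.086]
(293, 182) [ 0.618 -0.185  0.004]
(248, 220) [ 0.487 -0.036  0.081]
(150, 215) [0.494 0.28  0.069]
(146, 222) [0.471 0.292 0.07 ]
(148, 177) [0.62  0.299 0.04 ]
(330, 228) [ 0.466 -0.308  0.029]
(350, 170) [ 0.665 -0.381  0.   ]
top lid ((587.8446655273438, -32.25676727294922), (220.9850616455078, 202.15817260742188), 1.495499849319458) 0.0845128252852255
scr all ((480.137451171875, 289.5546569824219), (31.649940490722656, 129.03424072265625), 68.44766235351562) 380
rib ((480.21514892578125, 288.883544921875), (21.143218994140625, 61.53148651123047), 70.73786163330078) [0.06973595 0.0750163 ] 139
off [260. 192.] [ 4  4 13] [ 0.576 -0.073  0.088]
scene lid ((585.2024536132812, -34.62733459472656), (224.6471405029297, 204.69622802734375), 1.4090805053710938) 0.08264339875654092
scr all ((475.70208740234375, 288.71746826171875), (33.506954193115234, 127.34609985351562), 66.373291015625) 541
rib ((476.9078674316406, 287.575439453125), (21.5873966217041, 64.58261108398438), 68.71698760986328) [0.06665598 0.07059701] 199
off [215. 188.] [14  7 17] [0.516 0.037 0.088]
off [260. 189.] [ 5  6 23] [ 0.572 -0.074  0.088]
off [238. 197.] [30 12 38] [ 0.518 -0.036  0.088]
off [217. 205.] [ 7  4 11] [0.468 0.    0.088]
off [266. 208.] [17  7 23] [ 0.52  -0.118  0.088]
off [236. 212.] [30 12 46] [ 0.47  -0.055  0.088]
```

```bash
cat >> h.py <<'E'
from scipy.spatial.transform import Rotation as Ro
def go(x,y,z,yaw=None):
    "units for TCP target; yaw = world angle (deg) of tool y"
    s=manip.get_state(); q=s['ee_rot']; R=Ro.from_quat([q[1],q[2],q[3],q[0]]).as_matrix()
    d=R.T@(np.array([x,y,z])-s['position'])/.04
    cur=np.degrees(np.arctan2(R[1,1],R[0,1]))
    t=0 if yaw is None else -((yaw-cur+90)%180-90)/10
    print('at',np.round(s['position'],4),'yaw',round(cur,1),'clk',s['clock'],'q6',round(s['qpos'][5],2),'F',np.round(s['contact_force'],1),'w',round(float(s['width']),4),'-> units',np.round(d,3),'turn',round(t,2))
E
python3 - <<'E'
from h import *
go(.47,.289,.20,68.5)
d=pickle.load(open('pics/top.pkl','rb'));c=cloud(d)
g=cv2.cvtColor(np.asarray(d['img']),cv2.COLOR_RGB2GRAY)
for n in('top','scene'):
    d=pickle.load(open(f'pics/{n}.pkl','rb'));c=cloud(d)
    g=cv2.cvtColor(np.asarray(d['img']),cv2.COLOR_RGB2GRAY)
    m=((c[...,2]>.07)&(c[...,2]<.105)&(abs(c[...,0]-.612)<.075)&(abs(c[...,1]+.033)<.09)&(g<110)).astype(np.uint8)
    k,_,st,ce=cv2.connectedComponentsWithStats(m)
    for i in range(1,k):
        if st[i,4]>4: print(n,'off',np.round(ce[i]),st[i,2:],np.round(ray(d,ce[i],.088)[0],3))
    # lid plate only, and bar
    p=c.reshape(-1,3);p=p[np.isfinite(p[:,0])]
    L=p[(abs(p[:,2]-.084)<.012)&(p[:,0]>.515)&(p[:,0]<.75)&(abs(p[:,1]+.033)<.13)]
    print(n,'plate',cv2.minAreaRect((L[:,:2]*1000).astype(np.float32)),np.median(L[:,2]))
    B=p[(abs(p[:,2]-.084)<.012)&(p[:,0]>.46)&(p[:,0]<.505)&(abs(p[:,1]+.033)<.03)]
    print('bar',B.mean(0) if len(B) else None,len(B), np.percentile(B[:,0],[5,95]) if len(B) else '')
E
```

```text
at [0.1882 0.5428 0.2305] yaw 70.9 clk 0.1 q6 -0.12 F [ 0.4  0.2 -0.3] w 0.0853 -> units [-8.736 -3.685  0.768] turn 0.24
top off [256. 172.] [ 6  5 24] [ 0.639 -0.057  0.088]
top off [241. 176.] [ 4  8 26] [ 0.626 -0.009  0.088]
top off [238. 186.] [ 6  6 26] [ 0.592 -0.     0.088]
top off [260. 191.] [ 5  8 29] [ 0.579 -0.072  0.088]
top plate ((607.100341796875, -31.2642822265625), (183.0365753173828, 202.11526489257812), 1.150447130203247) 0.08450448784432543
bar [ 0.48219861 -0.03318661  0.08518798] 76 [0.47708302 0.48733245]
scene off [248. 170.] [ 8  8 33] [ 0.622 -0.011  0.088]
scene off [265. 173.] [ 7  6 33] [ 0.635 -0.058  0.088]
scene off [240. 176.] [ 8  5 33] [ 0.588 -0.001  0.088]
scene off [261. 188.] [ 6  9 44] [ 0.575 -0.073  0.088]
scene plate ((605.8369750976562, -34.26702117919922), (207.49172973632812, 180.46173095703125), 89.9696273803711) 0.0826560474653356
bar [ 0.47791479 -0.03311606  0.08252813] 99 [0.47376002 0.48398022]
```

Request:
play_rows --pt "-8.7 -3.7 0.8 0.2 85" --pt "-8.7 -3.7 0.8 0.2 85" --pt "-8.7 -3.7 0.8 0.2 85" --pt "-8.7 -3.7 0.8 0.2 85" --pt "-8.7 -3.7 0.8 0.2 85"

```text
clock: 0.72
position: [0.4203, 0.3327, 0.2046]
ee_rot: [-0.0, 0.183, 0.983, 0.0]
contact_force: [1.5, 0.5, -0.5]
width: 0.0848
gripper_force: 0.0
```

```bash
python3 -c "
from h import *
go(.47,.289,.20,68.5)"
```

```text
at [0.4203 0.3327 0.2046] yaw 68.9 clk 0.725 q6 -0.66 F [ 1.5  0.5 -0.5] w 0.0848 -> units [-1.553 -0.572  0.113] turn 0.04
```

Request:
play_rows --pt "-1.2 -0.4 0 0 85" --pt "-1.2 -0.4 0 0 85" --pt "-1.2 -0.4 0 0 85"

```text
clock: 1.1
position: [0.4577, 0.302, 0.2045]
ee_rot: [-0.001, 0.184, 0.983, -0.0]
contact_force: [-0.2, -1.1, -0.6]
width: 0.0851
gripper_force: 0.0
```

```bash
python3 - <<'E'
from h import *
go(.478,.289,.20,68.5)
d=snap('wrist','w1.png');c=cloud(d);p=c.reshape(-1,3)
for a,b in((.055,.08),(.02,.08)):
    m=(p[:,2]>a)&(p[:,2]<b)&(np.hypot(p[:,0]-.478,p[:,1]-.289)<.08)
    print(cv2.minAreaRect((p[m,:2]*1000).astype(np.float32)),np.percentile(p[m,2],[5,50,95]),m.sum())
E
```

```text
at [0.4577 0.302  0.2045] yaw 68.8 clk 1.1 q6 -0.75 F [-0.2 -1.1 -0.6] w 0.0851 -> units [-0.591 -0.119  0.112] turn 0.03
((476.67822265625, 290.1074523925781), (19.786331176757812, 63.046409606933594), 69.08061218261719) [0.06592551 0.06969711 0.07098611] 1174
((476.8817443847656, 289.5530090332031), (29.241426467895508, 129.54151916503906), 69.39085388183594) [0.02651975 0.02910925 0.07068901] 2739
```

View pics/w1.png

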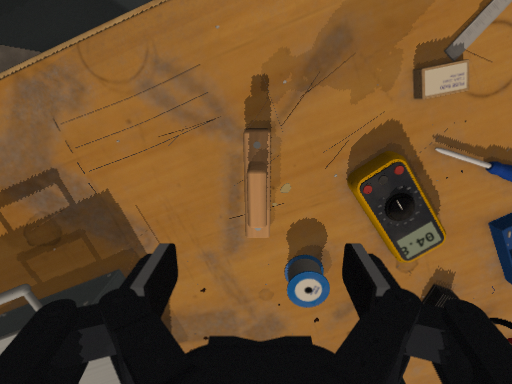

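The wrist view shows the scraper at (257,190), with the rib along the image vertical and square to the fingers. The reel at (308,285) is well clear of them.

Request:
play_rows --pt "-0.56 -0.1 0 0 70" --pt "-0.56 -0.1 1.4 0 70" --pt "-0.56 -0.1 2.8 0 70" --pt "-0.56 -0.1 3.6 0 70" --pt "-0.56 -0.1 3.6 0 70"

```text
clock: 1.78
position: [0.4761, 0.2896, 0.0587]
ee_rot: [-0.002, 0.183, 0.983, -0.002]
contact_force: [-0.6, 0.1, -0.1]
width: 0.07
gripper_force: 0.0
```

```bash
python3 -c "
from h import *
go(.477,.290,.033,69)"
```

```text
at [0.4761 0.2896 0.0587] yaw 68.9 clk 1.775 q6 -0.78 F [-0.6  0.1 -0.1] w 0.07 -> units [-0.019  0.021  0.641] turn -0.01
```

Request:
play_rows --pt "0 0 0.35 0 70" --pt "0 0 0.62 0 70" --pt "0 0 0.62 0 10" --pt "0 0 0.62 0 10" --pt "0 0 0.62 0 10" --newtons 60

```text
clock: 2.4
position: [0.4783, 0.2906, 0.037]
ee_rot: [0.001, 0.183, 0.983, 0.001]
contact_force: [-0.0, 0.2, -0.8]
width: 0.0192
gripper_force: 58.6
```

Request:
play_rows --pt "0 0 0 0 10" --pt "0 0 0 0 10" --pt "0 0 0 0 10" --pt "0 0 0 0 10"

```text
clock: 2.9
position: [0.4783, 0.2905, 0.0369]
ee_rot: [0.001, 0.183, 0.983, 0.001]
contact_force: [0.6, 1.1, 5.7]
width: 0.0194
gripper_force: 59.7
```

Request:
play_rows --pt "0 0 -0.6 0 10" --pt "0 0 -1.8 0 10" --pt "0 0 -3 -0.8 10" --pt "0 0 -3.6 -1.6 10" --pt "0 0 -3.6 -2.2 10"

```text
clock: 3.52
position: [0.4786, 0.2906, 0.1822]
ee_rot: [0.002, -0.009, 1.0, 0.001]
contact_force: [-0.0, 0.4, -1.8]
width: 0.0191
gripper_force: 58.8
```

Request:
play_rows --pt "0 0 0 0 10" --pt "0 0 0 0 10"

```text
clock: 3.78
position: [0.477, 0.2899, 0.1792]
ee_rot: [-0.001, -0.007, 1.0, -0.0]
contact_force: [0.3, 0.2, -1.2]
width: 0.0191
gripper_force: 58.8
```

```bash
python3 -c "
from h import *
go(.609,.11,.17,91.2)
for n in ('scene','top'):
    d=snap(n,n+'2.png');p=cloud(d).reshape(-1,3);P=manip.get_state()['position']
    m=(np.hypot(p[:,0]-P[0],p[:,1]-P[1])<.085)&(p[:,2]>.1)&(p[:,2]<P[2]-.003)
    print(n,np.percentile(p[m,2],[1,5,50,95])-P[2],cv2.minAreaRect((p[m,:2]*1000).astype(np.float32)),m.sum())
"
```

```text
at [0.477  0.2899 0.1792] yaw 90.8 clk 3.775 q6 -1.16 F [ 0.3  0.2 -1.2] w 0.0191 -> units [-3.238 -4.543  0.227] turn -0.04
scene [-0.03676179 -0.03484508 -0.01334154 -0.00769203] ((476.665771484375, 287.7911376953125), (131.298828125, 31.353166580200195), 1.1159693002700806) 513
top [-0.02809778 -0.02373732 -0.00945993 -0.00516631] ((478.98736572265625, 288.0348205566406), (126.48672485351562, 29.64352035522461), 1.0280402898788452) 287
```

View pics/scene2.png

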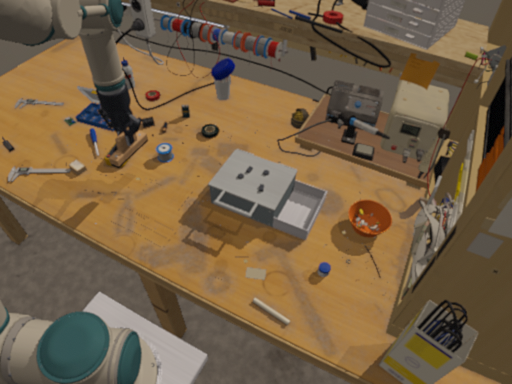

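The block is held upright at (125,150), about parallel to the box, and everything else is unmoved.

Request:
play_rows --pt "-0.6 -1.1 0 0 10" --pt "-1.4 -2.4 0 0 10" --pt "-2.2 -3.8 0 0 10" --pt "-2.9 -5 0 0 10" --pt "-3.2 -5.7 0 0 10"

```text
clock: 4.5
position: [0.6107, 0.0613, 0.1794]
ee_rot: [-0.0, -0.006, 1.0, -0.0]
contact_force: [0.1, 0.1, -1.4]
width: 0.0193
gripper_force: 59.2
```

Request:
play_rows --pt "0 0 0.4 0 10" --pt "0 0 0.9 0 10" --pt "0 0 1.2 0 10" --pt "0 0 1.2 0 10"

```text
clock: 5.0
position: [0.6078, 0.0651, 0.1307]
ee_rot: [-0.002, -0.008, 1.0, 0.0]
contact_force: [-0.4, 0.0, -1.5]
width: 0.0195
gripper_force: 59.2
```

```bash
python3 -c "
from h import *
go(.608,.060,.120,91.2)"
```

```text
at [0.6078 0.0651 0.1307] yaw 90.9 clk 5.0 q6 -1.59 F [-0.4  0.  -1.5] w 0.0195 -> units [-0.003 -0.126  0.266] turn -0.03
```

Request:
play_rows --pt "0 0 0.1 0 10" --pt "0 0 0.2 0 10" --pt "0 0 0.2 0 10"

```text
clock: 5.38
position: [0.609, 0.0643, 0.1242]
ee_rot: [-0.0, -0.008, 1.0, 0.0]
contact_force: [-0.0, -0.1, -2.4]
width: 0.0194
gripper_force: 59.2
```

Request:
play_rows --pt "0 0 0.05 0 10" --pt "0 0 0.05 0 10"

```text
clock: 5.62
position: [0.6091, 0.0642, 0.1221]
ee_rot: [-0.0, -0.008, 1.0, 0.0]
contact_force: [0.9, -0.9, -2.1]
width: 0.0193
gripper_force: 59.2
```

Request:
play_rows --pt "0 0 0.05 0 10" --pt "0 0 0.05 0 10"

```text
clock: 5.88
position: [0.6094, 0.0642, 0.1209]
ee_rot: [0.0, -0.008, 1.0, 0.0]
contact_force: [0.1, 0.8, 3.4]
width: 0.0193
gripper_force: 59.5
```

Request:
play_rows --pt "0 0 0.03 0 10" --pt "0 0 0.03 0 10"

```text
clock: 6.12
position: [0.6094, 0.0642, 0.1208]
ee_rot: [0.001, -0.008, 1.0, -0.0]
contact_force: [-2.6, 0.2, 9.2]
width: 0.0193
gripper_force: 60.7
```

Request:
play_rows --pt "0 0 -0.07 0 10" --pt "0 -0.2 -0.07 0 10" --pt "0 -0.5 -0.07 0 10" --pt "0 -0.8 -0.07 0 10" --pt "0 -1.1 -0.07 0 10"

```text
clock: 6.75
position: [0.6098, 0.019, 0.1215]
ee_rot: [-0.0, -0.007, 1.0, -0.0]
contact_force: [0.2, 0.1, -1.4]
width: 0.019
gripper_force: 59.1
```

Request:
play_rows --pt "0 -0.3 0 0 10" --pt "0 -0.6 0 0 10" --pt "0 -0.9 0 0 10" --pt "0 -1.2 0 0 10" --pt "0 -1.4 0 0 10"

```text
clock: 7.38
position: [0.6107, -0.0366, 0.1218]
ee_rot: [0.0, -0.007, 1.0, 0.0]
contact_force: [-0.0, 0.2, -2.1]
width: 0.0191
gripper_force: 59.2
```

```bash
python3 -c "
from h import *
go(.611,-.150,.1225,91.2)
d=snap('top');snap('scene','s3.png')
a=np.asarray(d['img'])[110:260,180:400];cv2.imwrite('pics/t3.png',cv2.resize(cv2.cvtColor(a,cv2.COLOR_RGB2BGR),None,fx=3,fy=3))
"
```

```text
at [ 0.6107 -0.0366  0.1218] yaw 90.8 clk 7.375 q6 -1.76 F [-0.   0.2 -2.1] w 0.0191 -> units [ 0.035 -2.836 -0.019] turn -0.04
```

View pics/t3.png

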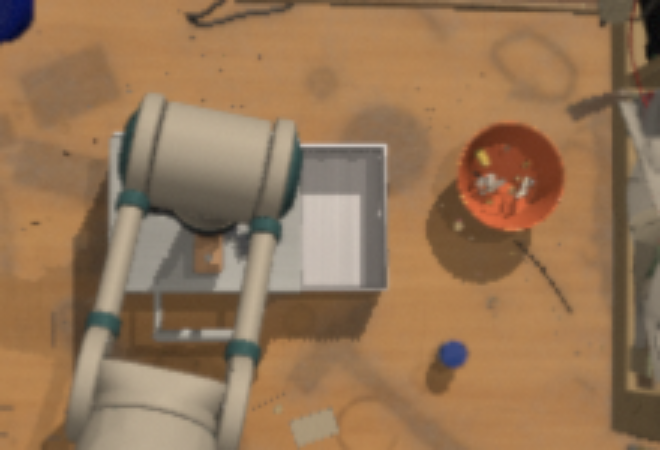

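The block is mid-lid at (208,255) and clear of the lid, with no scraping force. The trough at (333,235) is still empty, so I continue.

Request:
play_rows --pt "0 -0.3 0 0 10" --pt "0 -0.6 0 0 10" --pt "0 -0.9 0 0 10" --pt "0 -1.2 0 0 10" --pt "0 -1.5 0 0 10"

```text
clock: 8.1
position: [0.6116, -0.0967, 0.1218]
ee_rot: [0.0, -0.008, 1.0, 0.0]
contact_force: [-0.1, 0.4, -1.7]
width: 0.0192
gripper_force: 59.2
```

Request:
play_rows --pt "0 -0.3 0 0 10" --pt "0 -0.6 0 0 10" --pt "0 -0.9 0 0 10" --pt "0 -1.2 0 0 10" --pt "0 -1.4 0 0 10"

```text
clock: 8.72
position: [0.6124, -0.1527, 0.1216]
ee_rot: [-0.0, -0.007, 1.0, -0.0]
contact_force: [0.1, 0.2, -0.6]
width: 0.0194
gripper_force: 59.2
```

Request:
play_rows --pt "0 0 0 0 10" --pt "0 0 -0.5 0 10" --pt "0 0.8 -1.5 0 10" --pt "0 2 -1.5 0 10" --pt "0 3.3 -1.5 0 10"

```text
clock: 9.35
position: [0.6106, -0.0184, 0.1826]
ee_rot: [0.001, -0.007, 1.0, 0.0]
contact_force: [0.2, 0.3, -1.0]
width: 0.0188
gripper_force: 59.3
```

```bash
python3 -c "
from h import *
go(.477,.290,.18,69)
d=snap('scene','s4.png');a=cv2.imread('pics/s4.png')[110:260,180:380];b=cv2.cvtColor(np.asarray(snap('top','t4.png')['img'])[110:260,200:400],cv2.COLOR_RGB2BGR)
cv2.imwrite('pics/c4.png',cv2.resize(np.hstack([a,b]),None,fx=2,fy=2,interpolation=cv2.INTER_CUBIC))
"
```

```text
at [ 0.6106 -0.0184  0.1826] yaw 90.8 clk 9.35 q6 -1.73 F [ 0.2  0.3 -1. ] w 0.0188 -> units [3.23  7.758 0.061] turn 2.18
```

View pics/c4.png

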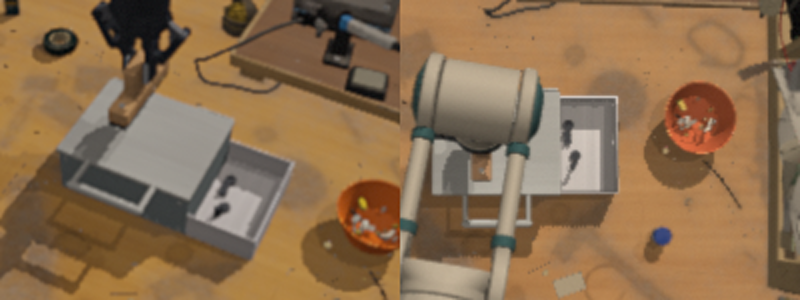

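The scene view shows the visible part of the lid clear, and dark pieces in the trough at about (228,185) and (222,210) of the crop. I carry the block away and then count the pieces.

Request:
play_rows --pt "0.6 1.4 0 0.4 10" --pt "1.2 2.9 0 0.8 10" --pt "1.8 4.4 0 1.3 10" --pt "2.4 5.8 0 1.8 10" --pt "3 7 0 2.2 10"

```text
clock: 10.07
position: [0.4852, 0.2603, 0.1819]
ee_rot: [0.0, 0.184, 0.983, 0.0]
contact_force: [-0.1, 1.0, -0.9]
width: 0.0195
gripper_force: 59.6
```

```bash
python3 -c "
from h import *
go(.477,.290,.08,69)
a=cv2.imread('pics/s4.png')
d=snap('scene','s5.png');a=cv2.imread('pics/s5.png')[140:240,205:330];t=snap('top','t5.png');b=cv2.imread('pics/t5.png')[140:240,210:320]
cv2.imwrite('pics/c5.png',np.hstack([cv2.resize(a,(400,320),interpolation=cv2.INTER_CUBIC),cv2.resize(b,(352,320),interpolation=cv2.INTER_CUBIC)]))
"
```

```text
at [0.4852 0.2603 0.1819] yaw 68.8 clk 10.075 q6 -0.83 F [-0.1  1.  -0.9] w 0.0195 -> units [0.46  0.617 2.549] turn -0.02
```

View pics/c5.png

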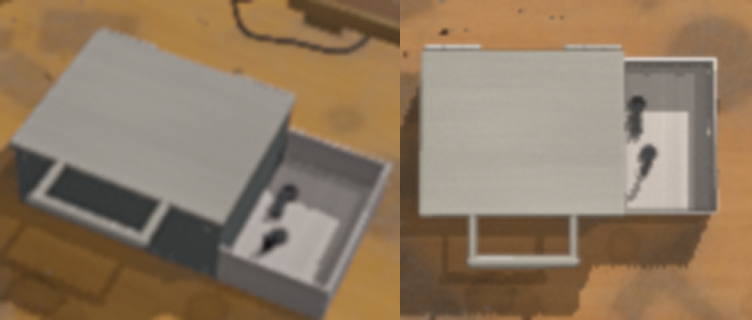

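The lid is clear, and all four pieces are in the trough as two pairs, at about (637,105)/(633,125) and (650,152)/(642,168). Next I put the block back.

Request:
play_rows --pt "0.45 0.6 0 0 10" --pt "0.45 0.6 1.2 0 10" --pt "0.45 0.6 2.4 0 10" --pt "0.45 0.6 3.4 0 10" --pt "0.45 0.6 3.4 0 10"

```text
clock: 10.8
position: [0.4757, 0.2856, 0.043]
ee_rot: [-0.003, 0.183, 0.983, -0.002]
contact_force: [-0.3, 0.0, -1.2]
width: 0.0191
gripper_force: 59.6
```

Request:
play_rows --pt "0 0 0.06 0 10" --pt "0 0 0.12 0 10" --pt "0 0 0.12 0 10"

```text
clock: 11.18
position: [0.4788, 0.2875, 0.0422]
ee_rot: [0.001, 0.183, 0.983, 0.001]
contact_force: [-0.3, 0.1, -0.8]
width: 0.0193
gripper_force: 59.6
```

Request:
play_rows --pt "0 0 0.07 0 10" --pt "0 0 0.07 0 10"

```text
clock: 11.42
position: [0.4779, 0.2872, 0.0383]
ee_rot: [0.0, 0.183, 0.983, 0.0]
contact_force: [0.2, 0.2, -1.7]
width: 0.0194
gripper_force: 59.6
```

Request:
play_rows --pt "0 0 0.05 0 10" --pt "0 0 0.05 0 10"

```text
clock: 11.68
position: [0.4782, 0.2874, 0.0369]
ee_rot: [0.0, 0.183, 0.983, 0.0]
contact_force: [-2.0, -0.3, 3.9]
width: 0.0192
gripper_force: 60.4
```

Contact at the original height. I release slowly and then rise.

Request:
play_rows --pt "0 0 0 0 24" --pt "0 0 0 0 32" --pt "0 0 0 0 45" --pt "0 0 0 0 50" --pt "0 0 -0.8 0 50"

```text
clock: 12.3
position: [0.476, 0.2863, 0.0662]
ee_rot: [-0.003, 0.183, 0.983, -0.002]
contact_force: [0.3, 0.2, 0.9]
width: 0.0502
gripper_force: 0.0
```

Request:
play_rows --pt "0 0 -1.2 0 45" --pt "0 0 -2.4 0 45" --pt "0 0 -3.4 0 45" --pt "0 0 -3.4 0 45"

```text
clock: 12.8
position: [0.4801, 0.2882, 0.2079]
ee_rot: [0.003, 0.183, 0.983, 0.002]
contact_force: [0.1, 0.1, -0.3]
width: 0.0453
gripper_force: 0.0
```

```bash
python3 - <<'E'
from h import *
d=snap('wrist');p=cloud(d).reshape(-1,3)
m=(p[:,2]>.02)&(p[:,2]<.09)&(np.hypot(p[:,0]-.478,p[:,1]-.289)<.08)
print(cv2.minAreaRect((p[m,:2]*1000).astype(np.float32)),np.percentile(p[m,2],[5,50,95]),m.sum())
go(.484,-.033,.16,1.2)
E
```

```text
((477.1391296386719, 286.8312072753906), (29.992849349975586, 128.7807159423828), 69.00796508789062) [0.02643123 0.02888262 0.07072474] 2894
at [0.4787 0.2875 0.2056] yaw 68.9 clk 12.85 q6 -0.79 F [ 0.2  0.8 -0.4] w 0.0448 -> units [-3.009 -7.43   1.128] turn 6.77
```

Request:
play_rows --pt "-0.5 -1.2 0 1 45" --pt "-1 -2.5 0 2 45" --pt "-1.5 -3.7 0 3 45" --pt "-2 -4.9 0 4 45" --pt "-2.4 -6 0 5 45"

```text
clock: 13.48
position: [0.4799, 0.0271, 0.2023]
ee_rot: [-0.001, 0.584, 0.812, -0.001]
contact_force: [-0.4, -0.1, 0.5]
width: 0.0448
gripper_force: 0.0
```

```bash
python3 -c "
from h import *
go(.47,-.033,.19,1.2)"
```

```text
at [0.4799 0.0271 0.2023] yaw 18.5 clk 13.475 q6 -0.41 F [-0.4 -0.1  0.5] w 0.0448 -> units [-1.347 -0.71   0.309] turn 1.73
```

Request:
play_rows --pt "-0.6 -0.3 0 0.9 45" --pt "-1.3 -0.7 0 1.7 45" --pt "-1.3 -0.7 0 1.7 45" --pt "-1.3 -0.7 0 1.7 45"

```text
clock: 13.98
position: [0.4708, -0.029, 0.2031]
ee_rot: [-0.001, 0.695, 0.719, -0.0]
contact_force: [-0.2, -0.9, 0.4]
width: 0.0445
gripper_force: 0.0
```

```bash
python3 - <<'E'
from h import *
go(.482,-.033,.10,1.2)
d=snap('wrist','w6.png');p=cloud(d).reshape(-1,3)
p=p[(p[:,2]>.07)&(p[:,2]<.095)&(abs(p[:,1]+.033)<.12)]
B=p[(p[:,0]>.45)&(p[:,0]<.503)]; print('bar+rods',cv2.minAreaRect((B[:,:2]*1000).astype(np.float32)),len(B))
for y in(-.065,-.05,-.033,-.015,0): 
    b=B[abs(B[:,1]-y)<.008]; print(y,np.round([b[:,0].min(),b[:,0].mean(),b[:,0].max(),b[:,2].max()],4) if len(b) else None)
E
```

```text
at [ 0.4708 -0.029   0.2031] yaw 1.9 clk 13.975 q6 -0.24 F [-0.2 -0.9  0.4] w 0.0445 -> units [-0.114  0.282  2.576] turn 0.07
bar+rods ((488.0842590332031, -35.49183654785156), (29.739410400390625, 110.41368865966797), 0.35705775022506714) 1669
-0.065 [0.4747 0.4804 0.4863 0.0875]
-0.05 [0.4742 0.4797 0.4855 0.0878]
-0.033 [0.4735 0.4794 0.4858 0.0874]
-0.015 [0.4731 0.4787 0.4847 0.088 ]
0 [0.4732 0.4788 0.4848 0.088 ]
```

View pics/w6.png

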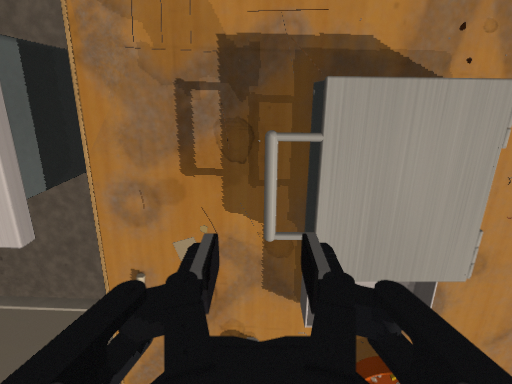

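The wrist view shows the pull bar at (271,187), square to the fingers, with free room on both sides. The measured bar centre is (0.4795, -0.0355, 0.081).

Request:
play_rows --pt "-0.17 0.21 0 0.05 36" --pt "-0.17 0.21 0.9 0.05 36" --pt "-0.17 0.21 1.8 0.05 36" --pt "-0.17 0.21 2.4 0.05 36" --pt "-0.17 0.21 2.4 0.05 36"

```text
clock: 14.65
position: [0.4792, -0.0354, 0.1065]
ee_rot: [-0.002, 0.698, 0.716, -0.001]
contact_force: [0.1, 1.0, -0.2]
width: 0.0364
gripper_force: 0.0
```

```bash
python3 -c "
from h import *
go(.4795,-.0355,.064,1.4)"
```

```text
at [ 0.4792 -0.0354  0.1065] yaw 1.4 clk 14.65 q6 -0.24 F [ 0.1  1.  -0.2] w 0.0364 -> units [-0.004  0.012  1.063] turn 0.0
```

Request:
play_rows --pt "0 0 0.5 0 36" --pt "0 0 1.05 0 36" --pt "0 0 1.05 0 36" --pt "0 0 1.05 0 5" --pt "0 0 1.05 0 5" --newtons 45

```text
clock: 15.28
position: [0.4808, -0.0362, 0.0676]
ee_rot: [0.001, 0.698, 0.716, 0.0]
contact_force: [-1.9, -1.0, 3.8]
width: 0.0102
gripper_force: 43.9
```

Request:
play_rows --pt "0 0 0 0 5" --pt "0 0 0 0 5" --pt "0 0 0 0 5"

```text
clock: 15.65
position: [0.4808, -0.0362, 0.0675]
ee_rot: [0.001, 0.699, 0.716, 0.001]
contact_force: [-2.1, 0.3, 6.3]
width: 0.0101
gripper_force: 44.1
```

```bash
python3 - <<'E'
from h import *
s=manip.get_state();P=s['position'];print(P)
# arc waypoints relative to grasp, units tool (x,y,z); tool y~box x
for a in range(5,50,5):
    r=.212;t=np.radians(a)
    print(a,np.round([0,r*(1-np.cos(t))/.04,-r*np.sin(t)/.04],2))
E
```

```text
[ 0.4808413  -0.03617568  0.06754472]
5 [ 0.    0.02 -0.46]
10 [ 0.    0.08 -0.92]
15 [ 0.    0.18 -1.37]
20 [ 0.    0.32 -1.81]
25 [ 0.    0.5  -2.24]
30 [ 0.    0.71 -2.65]
35 [ 0.    0.96 -3.04]
40 [ 0.    1.24 -3.41]
45 [ 0.    1.55 -3.75]
```

Request:
play_rows --pt "0 0 0 0 30" --pt "0 0 0 0 30" --pt "0 -0.02 0.12 0 30" --pt "0 -0.02 0.12 0 5" --pt "0 -0.02 0.12 0 5"

```text
clock: 16.27
position: [0.4808, -0.0359, 0.0614]
ee_rot: [0.001, 0.699, 0.715, 0.001]
contact_force: [4.2, 1.8, -3.4]
width: 0.0104
gripper_force: 43.7
```

Request:
play_rows --pt "0 0 0 0 5" --pt "0 0 0 0 5" --pt "0 0 0 0 5"

```text
clock: 16.65
position: [0.4808, -0.0359, 0.0616]
ee_rot: [0.001, 0.699, 0.715, 0.001]
contact_force: [4.6, 1.8, -2.6]
width: 0.0103
gripper_force: 43.8
```

Request:
play_rows --pt "0 0.01 -0.28 0 5" --pt "0 0.03 -0.55 0 5" --pt "0 0.07 -0.83 0 5" --pt "0 0.12 -1.1 0 5" --pt "0 0.18 -1.37 0 5"

```text
clock: 17.27
position: [0.488, -0.0358, 0.1164]
ee_rot: [0.001, 0.699, 0.715, 0.001]
contact_force: [7.2, 1.4, -5.8]
width: 0.0103
gripper_force: 43.7
```

```bash
cat >> h.py <<'E'
def lid():
    s=manip.get_state()
    c=cloud(snap('scene'));p=c.reshape(-1,3);g=cv2.cvtColor(np.asarray(snap('scene')['img']),cv2.COLOR_RGB2HSV).reshape(-1,3)
    # plate points on +y half, x .53-.68
    m=(p[:,0]>.50)&(p[:,0]<.68)&(p[:,1]>-.125)&(p[:,1]<.06)&(p[:,2]>.08)&(p[:,2]<.27)&(g[:,1]<60)&(g[:,2]>90)
    q=p[m]; best=0;rng=np.random.default_rng(0)
    for _ in range(400):
        a=q[rng.choice(len(q),3,False)];n=np.cross(a[1]-a[0],a[2]-a[0]);n/=np.linalg.norm(n)+1e-12
        k=abs((q-a[0])@n)<.003
        if k.sum()>best and abs(n[1])<.15: best=k.sum();K_=k
    q=q[K_];n=np.linalg.svd(q-q.mean(0),full_matrices=False)[2][2];n*=np.sign(n[2])
    hx=.6935; b=[s['position'][0],s['position'][2]+.019]
    print('plane angle',np.degrees(np.arctan2(-n[0]*-1,n[2])),best,'n',np.round(n,3),'bar angle',np.degrees(np.arctan2(b[1]-.079,hx-b[0])),'r',np.hypot(b[1]-.079,hx-b[0]))
    print(np.round(s['position'],4),'F',np.round(s['contact_force'],1),'w',s['width'],'grip',s['gripper_force'])
E
python3 -c "
from h import *
lid()"
```

```text
plane angle 14.716086881373592 1304 n [0.254 0.007 0.967] bar angle 15.35151154810371 r 0.2130600267134901
[ 0.488  -0.0358  0.1164] F [ 7.2  1.4 -5.8] w 0.010255337952202894 grip 43.69105339050293
```

Request:
play_rows --pt "0 0.1 -0.27 0 5" --pt "0 0.2 -0.53 0 5" --pt "0 0.31 -0.78 0 5" --pt "0 0.44 -1.03 0 5" --pt "0 0.57 -1.28 0 5"

```text
clock: 18.0
position: [0.5084, -0.0352, 0.1675]
ee_rot: [-0.001, 0.699, 0.716, -0.001]
contact_force: [1.5, 0.7, -4.4]
width: 0.0107
gripper_force: 43.8
```

```bash
python3 -c "
from h import *
lid()"
```

```text
plane angle 29.197494745031886 848 n [0.488 0.013 0.873] bar angle 30.156865850641882 r 0.21402814168308487
[ 0.5084 -0.0352  0.1675] F [ 1.5  0.7 -4.4] w 0.010691178477177151 grip 43.82202386856079
```

Request:
play_rows --pt "0 0.14 -0.24 0 5" --pt "0 0.3 -0.47 0 5" --pt "0 0.47 -0.69 0 5" --pt "0 0.65 -0.9 0 5" --pt "0 0.84 -1.1 0 5"

```text
clock: 18.73
position: [0.5411, -0.0344, 0.2122]
ee_rot: [-0.002, 0.699, 0.716, -0.002]
contact_force: [-6.3, 1.6, 1.8]
width: 0.0104
gripper_force: 43.8
```

Request:
play_rows --pt "0 0 0 0 5" --pt "0 0 0 0 5"

```text
clock: 18.98
position: [0.5412, -0.0344, 0.2123]
ee_rot: [-0.001, 0.698, 0.716, -0.001]
contact_force: [-6.6, 1.0, 3.3]
width: 0.0105
gripper_force: 44.0
```

```bash
python3 -c "
from h import *
lid()
snap('scene','s9.png')
d=cloud(snap('top','t9.png'));print(len(d))"
```

```text
plane angle 42.885185879584114 161 n [0.68  0.021 0.733] bar angle 45.014724918591035 r 0.21538191423674863
[ 0.5412 -0.0344  0.2123] F [-6.6  1.   3.3] w 0.010542928109208967 grip 44.00510609149933
384
```

View pics/s9.png

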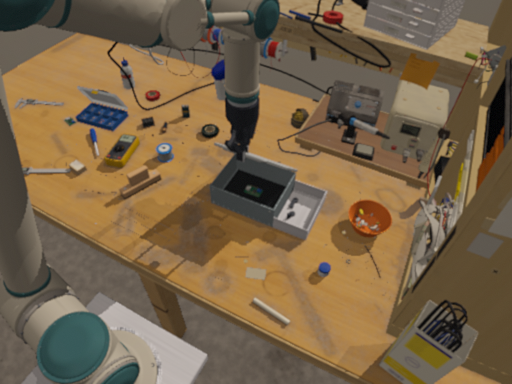

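The scene view shows the lid raised and held at about (245,155), seen nearly edge-on, which explains the poor plane fit. The box is open, the scraper is standing at (138,185), and the reel, jar and bowl are in place. I check the angle with the top and wrist cameras.

```bash
python3 - <<'E'
from h import *
def fit(d,lab):
    p=cloud(d).reshape(-1,3);g=cv2.cvtColor(np.asarray(d['img']),cv2.COLOR_RGB2HSV).reshape(-1,3)
    m=(p[:,0]>.55)&(p[:,0]<.705)&(p[:,1]>-.13)&(p[:,1]<.065)&(p[:,2]>.075)&(p[:,2]<.22)&(g[:,1]<50)&(g[:,2]>80)
    q=p[m];best=0;rng=np.random.default_rng(0);print(lab,len(q))
    if len(q)<30:return
    for _ in range(800):
        a=q[rng.choice(len(q),3,False)];n=np.cross(a[1]-a[0],a[2]-a[0]);n/=np.linalg.norm(n)+1e-12
        k=abs((q-a[0])@n)<.003
        if k.sum()>best and abs(n[1])<.12: best=k.sum();kk=k
    q=q[kk];n=np.linalg.svd(q-q.mean(0),full_matrices=False)[2][2];n*=np.sign(n[2])
    print(lab,best,'angle',np.degrees(np.arctan2(n[0],n[2])),np.round(n,3),np.round(q.min(0),3),np.round(q.max(0),3))
fit(pickle.load(open('pics/t5.pkl','rb')),'top shut')
fit(pickle.load(open('pics/t9.pkl','rb')),'top')
fit(snap('wrist','w9.png'),'wrist')
E
```

```text
top shut 2782
top shut 2085 angle 0.010252508686446973 [ 0.    -0.001  1.   ] [ 0.55  -0.13   0.082] [0.7   0.065 0.088]
top 1177
top 1099 angle 44.56975463524051 [0.702 0.017 0.712] [ 0.6   -0.13   0.077] [0.7   0.065 0.176]
wrist 23227
wrist 22930 angle 43.78609696900065 [0.692 0.018 0.722] [ 0.55  -0.13   0.081] [0.697 0.065 0.22 ]
```

View pics/w9.png

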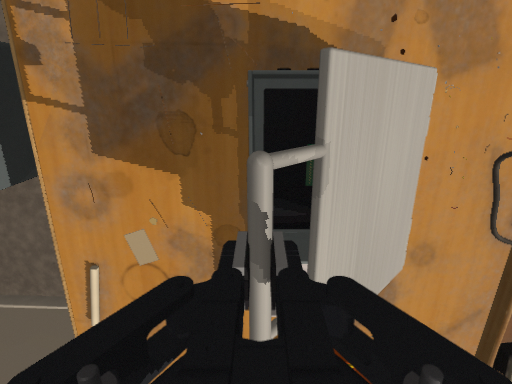

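The wrist view shows the bar at (262,240) firmly between the pads and the lid held open. The fits give about 44 to 44.5 degrees, so I nudge it slightly up.

Request:
play_rows --pt "0 0.02 -0.08 0 5" --pt "0 0.02 -0.08 0 5" --pt "0 0.02 -0.08 0 5" --pt "0 0.02 -0.08 0 5"

```text
clock: 19.73
position: [0.5435, -0.0344, 0.2148]
ee_rot: [-0.0, 0.699, 0.716, 0.0]
contact_force: [-3.7, 1.9, 1.7]
width: 0.0102
gripper_force: 44.2
```

```bash
python3 - <<'E'
from h import *
def fit(d,lab):
    p=cloud(d).reshape(-1,3);g=cv2.cvtColor(np.asarray(d['img']),cv2.COLOR_RGB2HSV).reshape(-1,3)
    m=(p[:,0]>.56)&(p[:,0]<.695)&(p[:,1]>-.13)&(p[:,1]<.065)&(p[:,2]>.085)&(p[:,2]<.22)&(g[:,1]<50)&(g[:,2]>80)
    q=p[m]
    for _ in range(5):
        c=q.mean(0);n=np.linalg.svd(q-c,full_matrices=False)[2][2];n*=np.sign(n[2]);q=q[abs((q-c)@n)<.006]
    print(lab,len(q),'angle',np.degrees(np.arctan2(n[0],n[2])))
fit(pickle.load(open('pics/t9.pkl','rb')),'top old')
fit(pickle.load(open('pics/w9.pkl','rb')),'wrist old')
fit(snap('top'),'top');fit(snap('wrist'),'wrist');go(.54,-.035,.21)
d=snap('top');c=cloud(d)
for n,x,y,r,z in(('reel',.62,.299,.04,.03),('jar',.466,-.308,.03,.015),('bowl',.665,-.381,.08,.03),('scraper',.477,.287,.07,.055)):
    for e in(pickle.load(open('pics/top.pkl','rb')),d):
        p=cloud(e).reshape(-1,3);m=(np.hypot(p[:,0]-x,p[:,1]-y)<r)&(p[:,2]>z)&(p[:,2]<.09);print(n,np.round(p[m].mean(0),3),m.sum())
t=((c[...,2]<.03)&(abs(c[...,0]-.612)<.072)&(c[...,1]<-.138)&(c[...,1]>-.226)&(cv2.cvtColor(np.asarray(d['img']),cv2.COLOR_RGB2GRAY)<90)).astype(np.uint8)
k,_,st,ce=cv2.connectedComponentsWithStats(t);print(st[1:,4],np.round(ce[1:]))
E
```

```text
top old 1127 angle 44.38417466340548
wrist old 22896 angle 43.69472277327929
top 1080 angle 45.09235260972977
wrist 22184 angle 44.519367074108956
at [ 0.5434 -0.0344  0.2147] yaw 1.4 clk 19.825 q6 -0.22 F [-3.9  0.8  1.9] w 0.0104 -> units [-0.014 -0.085  0.117] turn 0
reel [0.625 0.303 0.041] 215
reel [0.625 0.303 0.041] 214
jar [ 0.467 -0.312  0.026] 68
jar [ 0.467 -0.312  0.026] 67
bowl [ 0.672 -0.38   0.041] 316
bowl [ 0.672 -0.38   0.041] 306
scraper [0.481 0.288 0.069] 135
scraper [0.48  0.285 0.069] 133
[30 19  1] [[284. 174.]
 [287. 189.]
 [286. 194.]]
```

```bash
python3 - <<'E'
from h import *
for n in('s9','t9'):
    d=pickle.load(open(f'pics/{n}.pkl','rb'));c=cloud(d);g=cv2.cvtColor(np.asarray(d['img']),cv2.COLOR_RGB2GRAY)
    u0,u1,v0,v1=(278,302,194,222) if n=='s9' else (277,296,165,200)
    print(n);print('\n'.join(' '.join('%3d'%a for a in r) for r in g[v0:v1,u0:u1]))
    print('z mm');print('\n'.join(' '.join('%3d'%a for a in r) for r in np.nan_to_num(c[v0:v1,u0:u1,2]*1000)))
E
```

```text
s9
 16  17  29  67 102 109  90  81  82  82  80  78  93 119 129 130 130 127 128 127 125 124 122 116
 16  20  52  97 119 102  83  80  82  81  78  82 105 127 131 130 129 128 128 127 128 127 127 125
 14  35  80 116 115  91  82  81  82  80  78  92 117 130 130 129 125 121 123 127 128 127 127 128
 21  53  96 117 100  83  81  81  80  80  87 106 126 130 126 116 105  99 104 118 126 128 128 126
 36  77 107 103  87  81  82  81  81  87 106 120 128 127 114  90  66  60  71  95 117 128 128 127
 64 102 109  89  80  81  82  80  85 116 140 134 129 121 100  73  58  53  60  78 106 125 128 127
 91 118 103  84  80  81  80  80 105 150 173 157 130 109  80  68  68  68  68  81 108 126 128 128
109 113  91  81  82  80  79  89 131 173 186 173 137  95  70  67  68  62  63  86 114 126 127 127
115  98  81  81  81  81  81 105 154 185 187 174 136  89  70  69  75  78  88 111 128 130 126 127
104  87  81  81  81  79  88 128 169 185 180 158 112  76  70  80 110 139 148 154 155 148 133 126
 94  82  81  81  79  81 108 153 180 181 162 128  88  69  73 101 148 178 183 181 180 172 152 134
 85  81  82  81  80  94 136 173 184 173 1
[... 8911 characters left out ...]
   6   4   6   3
615 615 611 602 598 592   0   5   6  25  30  25   4   3   9   2   3   3   6
618 616 604 601 602 592   3   4   7  25  27   4   6   7  13   5   2  12   0
617 613 603 602 599 594   4   9  31  29  25   1   1   4   5   4   3   3   6
615 614 606 605 597 592   8   3   2  31   6   4   6   6   8   4   2   2   5
615 613 604 602 597   5   2   3   5   9   7   8   4   2   5   2   7   7   3
615 610 607 602 598   6   9   0   6   1   8   0   2   1   7   5   5   8   6
614 607 607 603 600   4  11   8  10   2   2   5   3   4   7   2   5   9   6
615 608 606 602 596   4  10   6   0   9   6  10   3   3   7   0   2   3   6
614 606 606 599 597   8   5  15   2   5   7   7   7   5   0   6   6  13   7
```

The depth shows four pieces in the trough: a disc and a flat bar piece, plus a disc and a bar piece standing on end (about 27 mm high). The lid is steady at about 45°, so I hand the job in.

```bash
python3 -c "
from rig import manip
print(manip.sign_off())"
```

```text
the job is handed in; nothing more can be done
None
```

The job is handed in: all four off-cuts are in the trough, the scraper block is standing upright back on the bench, and the lid is still held at about 45° (44.5–45.1° measured); the reel, jar and bowl have not moved.

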